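# Slide the locked tube carriage to its end stop

### The job

Press the blue lock paddle on the tube carriage and keep it held down while you push the carriage along its rail until it rests against the yellow end stop, then let go of the paddle so that the carriage locks there. Use only the fingertips: do not touch or lift the tube rack riding on the carriage, and leave the bottle, the jar and the tip box where they stand.

Things in the scene. Friction and masses are not known exactly. Their poses are not given: they have to be found in the camera images.
- slide: Fixed aluminium rail base with two steel rails, 90 mm wide (its x), 440 mm long (its y), 26 mm high. Origin on the table at the middle of its width, z up. The carriage travels along the rail towards the slide's +y, and its yaw varies.
- carriage (a joint): Carriage position along the rail, m, growing towards the end stop (slide's +y). Starts at 0, the paddle's centre then at y = -140 mm in the slide's frame. About 0.6 kg, 86 mm wide, deck top at 35 mm. A sprung lock pin behind a tooth holds it (2 mm play). With the paddle down it runs freely, 1.5 N friction. If the paddle rises on the way the pin catches; at the stop it latches behind a last tooth.
- lock (a joint): Travel of the lock paddle, in m: 0 up (locked), 0.010 fully down, where it meets a firm stop. It moves straight down; spring force 3 N at the start, 7 N fully down. The pin clears the teeth only when the paddle is more than 5 mm down: press it nearly fully down (over 7 mm) and keep it there. It springs back up when let go.
- paddle_top (a point): Centre of the top face of the blue lock paddle, 78 mm above the table when up, 68 mm when fully down. The paddle is a flat plate 50 mm (x) by 48 mm (y), at the carriage's tail. Axes parallel to the slide's. Ahead of it (towards +y) a grey upright push wall stands on the carriage, its near face 27 mm from the paddle's centre, 62 mm wide, 7 mm thick, top 95 mm above the table: fingertips resting on the paddle push the carriage by this wall (or by friction on the paddle).
- nose (a point): Middle of the carriage's front face, 31 mm above the table, 155 mm ahead (+y) of the paddle's centre; it meets the stop's bumper. Axes parallel to the slide's.
- stop_face (a point): Middle of the black bumper face of the end stop, 31 mm above the table, on the rail's centre line. Axes parallel to the slide's: the carriage's nose reaches it from -y. The stop is a yellow block 96 mm wide, 22 mm long, 45 mm high with a dark clamp screw on top to 55 mm, clamped immovably across the rail at a place that varies: the carriage has 80 to 180 mm to go.
- rack: White tube rack, 72 mm (x) by 100 mm (y), block 28 mm high, with 17 amber tubes with orange caps, 62 mm high in all, about 0.25 kg. It stands loose in a shallow tray (lips 12 mm) on the carriage ahead of the push wall; origin at the middle of its underside, 35 mm above the table; cap tops 97 mm above the table. Its near edge is at least 39 mm from the paddle's centre. It rides along.
- bottle: Amber reagent bottle with a white cap, 56 mm across, 100 mm high, loose, beside the rail. Origin at the middle of its underside.
- jar: Clear jar with an orange cap, 52 mm across, 65 mm high, loose, beside the rail. Origin at the middle of its underside.
- tipbox: Green pipette tip box with a clear lid, 74 by 104 mm, 54 mm high, loose, beside the rail. Origin at the middle of its underside.
Things that resemble listed ones, but are neither listed nor needed, are in the scene too. What is shaped like the rack but black or turquoise is not meant.

How it is judged:
By the outcome, as a careful person would: the job done as asked, in the order asked, and still so for the second after the job is handed in, with the robot touching nothing.
It also fails if it takes over 38 s, if anything falls off the work surface, if the arm or the gripper's body presses on something with over 40 N, if the wrist force passes 120 N, or if a joint passes its speed limit or range.

### The arm

A 6-joint arm with a two-finger parallel gripper is mounted at the origin on the work surface. World frame = base frame: x ahead of the robot, y to its left, z up, the work surface at z = 0. Lengths are in mm, angles in rad, forces in N, time in s.
With the tool pointing down it reaches from about 350 to 800 mm from the base axis. Payload 7.3 kg.
Tool frame: the origin (TCP) lies on the centre line of the jaws, within the pads' length; the fingertips stand 14 mm ahead of it and the grasp point (between the pads) lies 5 mm behind it; z points along the fingers, x is the direction in which the jaws open and shut, and the axes are right-handed (so a half turn about z gives the same grasp; the last joint's range is limited). The gripper opens to 85 mm and grips with 20 to 120 N. Pads are 22 mm wide; open, the fingers measure 114 mm over their backs; the gripper's body (76 mm by 85 mm) begins 54 mm behind the grasp point. The pads swing forward as they close: fully open they stand 13 mm farther back than shut.
Start: joints at [-1.424, 0.342, 1.524, -0, 1.275, -0.146], TCP at [151.555, -502.667, 245.322] pointing down, gripper open.
Joint ranges: [-2.53, 2.53], [-0.77, 2.02], [0.04, 2.7], [-1, 4.14], [0.28, 2.66], [-3.11, 3.11]. Speed limits (rad/s): [2.57, 2.57, 3.14, 3.14, 3.14, 3.14].

### API

Orientations are given as a unit quaternion [x, y, z, w].
In Python, from plant import manip, cams gives the robot as it stands.
- The arm moves only by the tool send_rows, never from a script. Its arguments are lists of equal length, an entry for each row: "angular": the turn, a rotation vector about the tool's x, y, z in degrees, a list of three; "delta_pos": the shift along the tool's x, y, z in m, a list of three; "claw": the opening in per cent of the stroke, from 0 (shut) to 100 (fully open). In form: {"angular": [[ax, ay, az], ...], "delta_pos": [[tx, ty, tz], ...], "claw": [claw, ...]}. A call has 1 to 5 rows; each row shifts and turns the commanded pose from where the row before left it, along the tool's axes as they then stand; what a row does not reach is not made up. A row lasts 1/8 s, in which the tool goes at most 62.5 mm and 10.7 degrees, less where a joint would pass 70% of its speed; a pose out of reach is approached as far as the arm can. A call is refused whole if a number of a shift passes 0.0625 or a number of a turn 10.7, either way. A call with a gripper value outside its range is refused whole. The fingers move at their own pace and stop on an object; "force" is the grip in N (left out, the last holds). Time passes only in rows, so rows that do not move let the fingers close. It gives the time, the measured TCP pose, the force and the opening at its end, in the units of the state.
- manip.state(): the state, without advancing time (a new reading comes with each control period).
- cams.snapshot(name): name is "side" or "top"; returns a dict with "image" (400x640x3 uint8, red, green, blue), "z_map" (400x640 float32, mm along the optical axis (not along the pixel's ray), 0 where there is no reading), "fx", "fy", "cx", "cy" (pixels), "rvec" (rotation vector, rad) and "tvec" (3), from world to camera coordinates, as OpenCV has them. Camera axes: x right, y down, z forward; pixel columns grow to the right and rows downward; lengths in mm; the calibration is good to about 2 mm. A picture is of the moment at which its call begins.
- manip.finish_job(): hands the job in, once; it reports no verdict.
The state is a dict: "clock": time; "joint_positions": joint angles; "joint_velocities": joint speeds; "joint_efforts": joint torques, N m; "position": TCP position; "orientation": TCP orientation; "force": force on the tool from outside, world axes, zero at the start; "torque": the same for the moment, N m; "finger_gap": opening from 0.0 (shut) to 1.0 (fully open).
Only numpy, scipy, OpenCV 4.12 (cv2) and the standard library are available. Lean on these libraries where they do the work, as an engineer would, in place of code of your own. Each camera call takes 0.05 s, during which the arm holds its last target.

## Working session

There is one attempt and no reset: what is moved stays moved. The work goes in short steps, Python scripts to look and compute and a tool call to move; the robot and the scene stay as the last step left them, time stands still between calls to the robot, and variables do not carry over. Pictures are saved under pics/ and viewed, and the job is handed in when it is done.

Besides the shell and the picture viewer there is one more tool, called after ">>>" as name(argument=value, ...) on one line, values as JSON. send_rows: Moves the arm, as the interface text tells. Its arguments: {"type":"object","properties":{"angular":{"type":"array","items":{"type":"array","items":{"type":"number"}}},"delta_pos":{"type":"array","items":{"type":"array","items":{"type":"number"}}},"claw":{"type":"array","items":{"type":"number"}},"force":{"type":"number"}},"required":["angular","delta_pos","claw"]}

```bash
mkdir -p pics
python3 - <<'E'
from plant import manip,cams
import cv2,pickle
print(manip.state())
for n in("side","top"):
    s=cams.snapshot(n);pickle.dump(s,open(n+".pkl","wb"));cv2.imwrite(f"pics/{n}0.png",s["image"][:,:,::-1])
    print(n,{k:s[k] for k in("fx","fy","cx","cy","rvec","tvec")})
E
```

```text
{'clock': 0.0, 'joint_positions': array([-1.42398427e+00,  3.42704477e-01,  1.52501571e+00,  1.47600688e-05,
        1.27541722e+00, -1.46004357e-01]), 'joint_velocities': array([-0.00193274, -0.00109296,  0.00045421,  0.00116202, -0.00070993,
       -0.00062354]), 'joint_efforts': array([ 3.53201517e-05, -4.33671606e+01, -2.46011835e+01, -3.21867838e-04,
        7.76065048e-03,  2.17215404e-05]), 'position': array([ 151.50765624, -502.26243222,  244.63587859]), 'orientation': array([ 8.02697018e-01, -5.96386537e-01, -5.41383470e-04, -5.50924933e-04]), 'force': array([-0.39842161,  0.24571569, -0.20399402]), 'torque': array([-0.07098632,  0.02508314,  0.00152924]), 'finger_gap': 1.0031692108044818}
side {'fx': 410.4959293341536, 'fy': 410.4959293341536, 'cx': 313.34404425683306, 'cy': 201.50155395891676, 'rvec': array([ 0.10464945, -2.68428244,  1.58776329]), 'tvec': array([ 560.64772198,   53.69695255, 1076.01320341])}
top {'fx': 397.64143385164766, 'fy': 397.64143385164766, 'cx': 316.84408863038, 'cy': 195.36110282182972, 'rvec': array([ 2.19972641, -2.15232898,  0.14833774]), 'tvec': array([ 61.2638569 , 557.25499654, 958.558981  ])}
```

View pics/side0.png

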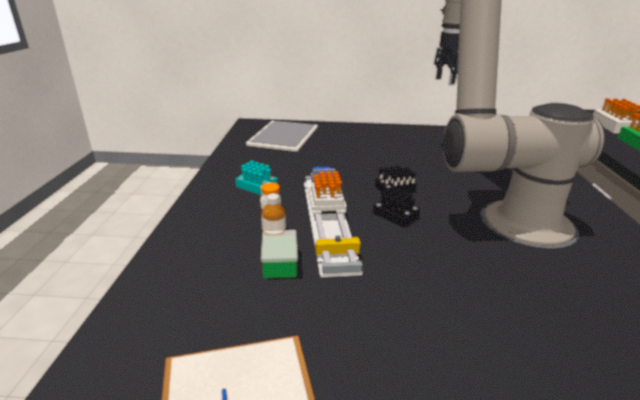

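View pics/top0.png

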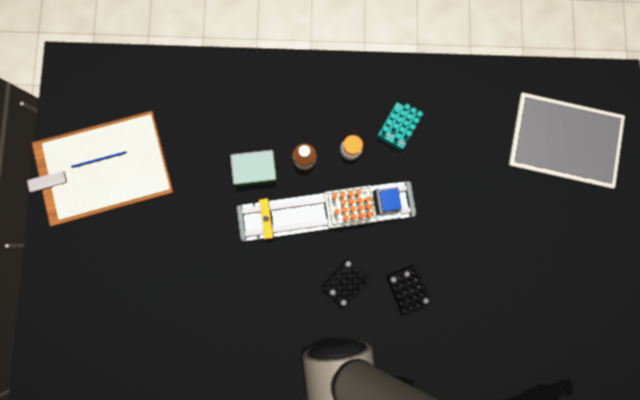

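The top view shows the blue paddle at about (389,201), the white rack with orange caps at (352,206) and the yellow stop at (266,218). The bottle is at (304,156), the jar at (351,147) and the tip box at (253,167). Lookalikes for the paddle are the blue pen at (98,159). For the rack they are the turquoise one at (401,125) and the black ones at (345,283) and (408,290). I choose the blue square at the rail's tail.

```bash
cat > h.py <<'E'
import numpy as np,cv2
def ray(s,px,z):
    R=cv2.Rodrigues(s["rvec"])[0];t=s["tvec"];px=np.atleast_2d(np.float64(px))
    d=np.c_[(px[:,0]-s["cx"])/s["fx"],(px[:,1]-s["cy"])/s["fy"],np.ones(len(px))]@R
    c=-R.T@t
    return c+d*((z-c[2])/d[:,2])[:,None]
def pts(s,m):
    v,u=np.nonzero(m);z=s["z_map"][v,u];k=z>0;u,v,z=u[k],v[k],z[k]
    R=cv2.Rodrigues(s["rvec"])[0]
    P=np.c_[(u-s["cx"])/s["fx"]*z,(v-s["cy"])/s["fy"]*z,z]
    return (P-s["tvec"])@R
def blob(m):
    n,l,st,c=cv2.connectedComponentsWithStats(m.astype(np.uint8))
    i=1+np.argmax(st[1:,4]);return l==i
E
python3 - <<'E'
import pickle
from h import *
s=pickle.load(open("top.pkl","rb"));im=s["image"];hsv=cv2.cvtColor(im,cv2.COLOR_RGB2HSV)
def f(lo,hi):return cv2.inRange(hsv,lo,hi)>0
roi=np.zeros(im.shape[:2],bool);roi[170:250,220:430]=1
b=blob(f((105,120,80),(125,255,255))&roi); y=blob(f((20,150,120),(33,255,255))&roi)
for n,m,z in(("paddle",b,78),("stop",y,45)):
    c=cv2.findContours(m.astype(np.uint8),0,1)[0][0][:,0]
    w=ray(s,c,z)[:,:2].astype(np.float32);r=cv2.minAreaRect(w);P=pts(s,m)
    print(n,m.sum(),r,"mean",ray(s,np.argwhere(m)[:,::-1],z).mean(0),"depth med",np.median(P,0))
# rail outline on low plane: white+grey, whole silhouette
g=blob((im.max(2)>70)&roi)
c=cv2.findContours(g.astype(np.uint8),0,1)[0][0][:,0];print(c.min(0),c.max(0));print("rail",cv2.minAreaRect(ray(s,c,26)[:,:2].astype(np.float32)))
cv2.imwrite("pics/crop.png",cv2.resize(im[160:260,220:430,::-1],None,fx=3.8,fy=3.8,interpolation=2))
o=pickle.load(open("side.pkl","rb"))
cv2.imwrite("pics/crop2.png",cv2.resize(o["image"][150:290,220:430,::-1],None,fx=3.8,fy=3.8,interpolation=2))
E
```

```text
paddle 383 ((544.1685180664062, -99.37593078613281), (49.10912322998047, 44.54055404663086), 9.35435962677002) mean [544.1676553  -99.25922885  78.        ] depth med [543.7235821  -99.23934151  78.27743924]
stop 299 ((495.915771484375, 196.05462646484375), (98.9373550415039, 22.276803970336914), 9.63044548034668) mean [496.36626652 195.50291341  45.        ] depth med [498.44716465 195.24831169  45.17668566]
[236 181] [416 241]
rail ((522.9423828125, 49.44219970703125), (103.5954818725586, 443.466796875), 9.797269821166992)
```

View pics/crop.png

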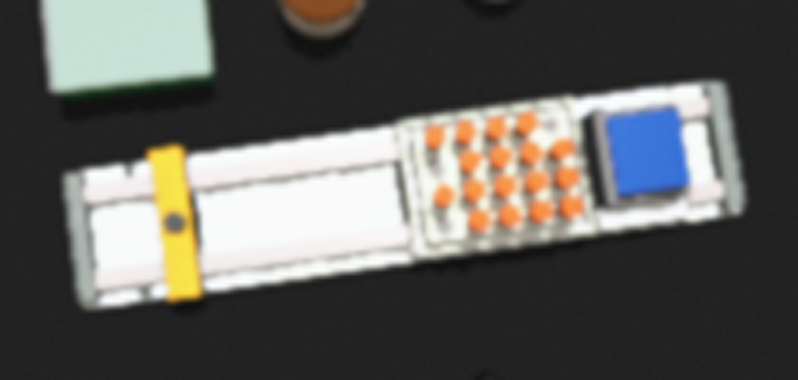

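View pics/crop2.png

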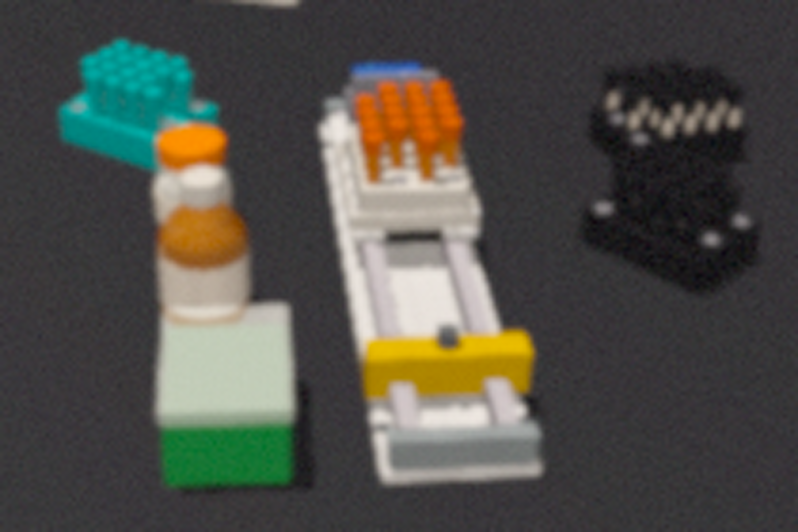

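>>> send_rows(angular=[[0,0,0],[0,0,0],[0,0,0],[0,0,0],[0,0,0]], delta_pos=[[-0.0235,-0.041,0],[-0.0235,-0.041,0],[-0.0235,-0.041,0],[-0.0235,-0.041,0],[-0.0235,-0.041,0]], claw=[0,0,0,0,0])

```text
clock: 0.72
position: [314.7, -329.6, 245.1]
orientation: [0.803, -0.597, -0.0, -0.0]
force: [0.7, 0.4, 0.1]
finger_gap: 0.003
```

>>> send_rows(angular=[[0,0,0],[0,0,0],[0,0,0],[0,0,0],[0,0,0]], delta_pos=[[-0.0235,-0.041,0],[-0.0235,-0.041,0],[-0.0235,-0.041,0],[-0.0235,-0.041,0],[-0.0235,-0.041,0]], claw=[0,0,0,0,0])

```text
clock: 1.35
position: [477.1, -158.0, 245.0]
orientation: [0.803, -0.596, -0.0, 0.0]
force: [0.7, -0.3, 0.9]
finger_gap: -0.004
```

>>> send_rows(angular=[[0,0,0],[0,0,0],[0,0,-10],[0,0,-10],[0,0,-10]], delta_pos=[[-0.0235,-0.041,0],[-0.0235,-0.041,0],[0,0,0],[0,0,0],[0,0,0]], claw=[0,0,0,0,0])

```text
clock: 1.98
position: [541.1, -90.4, 244.7]
orientation: [0.931, -0.365, -0.001, 0.0]
force: [0.2, -0.4, 0.2]
finger_gap: -0.005
```

>>> send_rows(angular=[[0,0,-10],[0,0,-10],[0,0,-10],[0,0,-10],[0,0,-10]], delta_pos=[[0,0,0],[0,0,0],[0,0,0],[0,0,0],[0,0,0]], claw=[0,0,0,0,0])

```text
clock: 2.6
position: [541.0, -90.6, 244.8]
orientation: [0.998, 0.062, -0.0, -0.0]
force: [-0.4, -0.1, -0.2]
finger_gap: -0.002
```

>>> send_rows(angular=[[0,0,-2.6],[0,0,0]], delta_pos=[[0,0,0],[0,0,0]], claw=[0,0])

```text
clock: 2.85
position: [541.0, -90.6, 244.9]
orientation: [0.997, 0.081, -0.0, -0.0]
force: [-0.5, 0.5, -0.5]
finger_gap: 0.002
```

>>> send_rows(angular=[[0,0,0],[0,0,0],[0,0,0],[0,0,0],[0,0,0]], delta_pos=[[0.001,0,0.04],[0,0,0.04],[0,0,0.03],[0,0,0.01],[0,0,0]], claw=[0,0,0,0,0])

```text
clock: 3.48
position: [542.3, -90.5, 125.3]
orientation: [0.997, 0.082, -0.0, -0.0]
force: [0.8, -0.2, 1.0]
finger_gap: 0.001
```

Run:
```python
from plant import manip,cams
import cv2
st=manip.state();print(st["position"],st["force"])
for n,a in(("top",(160,260,220,430)),("side",(110,290,220,430))):
    s=cams.snapshot(n);cv2.imwrite(f"pics/{n}1.png",cv2.resize(s["image"][a[0]:a[1],a[2]:a[3],::-1],None,fx=3.3,fy=3.3,interpolation=2))
```

```text
[542.25522743 -90.52298089 125.26485423] [ 0.77431274 -0.20559736  1.03150166]
```

View pics/top1.png

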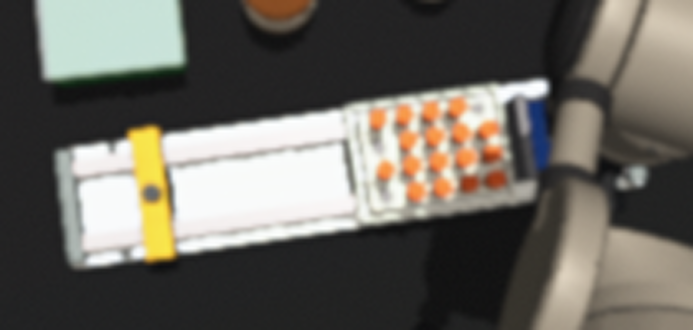

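View pics/side1.png

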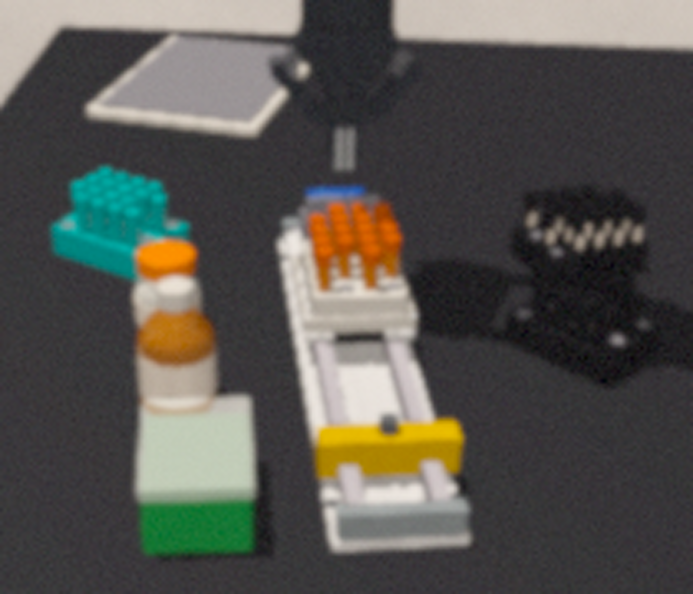

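The closed fingertips, at (345,165) in the side crop, hang over the blue paddle at (335,192), behind the wall. Next I lower them step by step, watching the force.

>>> send_rows(angular=[[0,0,0],[0,0,0],[0,0,0],[0,0,0],[0,0,0]], delta_pos=[[0,0,0.015],[0,0,0.012],[0,0,0.005],[0,0,0.003],[0,0,0]], claw=[0,0,0,0,0])

```text
clock: 4.2
position: [542.0, -90.5, 90.3]
orientation: [0.997, 0.082, -0.0, -0.0]
force: [-1.0, -0.1, 2.9]
finger_gap: -0.0
```

>>> send_rows(angular=[[0,0,0],[0,0,0],[0,0,0],[0,0,0]], delta_pos=[[0,0,0.003],[0,0,0.002],[0,0,0.002],[0,0,0]], claw=[0,0,0,0])

```text
clock: 4.7
position: [542.4, -90.6, 83.4]
orientation: [0.997, 0.082, 0.0, 0.0]
force: [-1.0, 0.5, 5.1]
finger_gap: 0.004
```

>>> send_rows(angular=[[0,0,0],[0,0,0],[0,0,0]], delta_pos=[[0,0,0.001],[0,0,0.001],[0,0,0]], claw=[0,0,0])

```text
clock: 5.08
position: [542.5, -90.6, 82.0]
orientation: [0.997, 0.082, 0.0, 0.0]
force: [-2.5, 0.5, 8.5]
finger_gap: 0.004
```

>>> send_rows(angular=[[0,0,0],[0,0,0],[0,0,0]], delta_pos=[[0,0,0.001],[0,0,0],[0,0,0]], claw=[0,0,0])

```text
clock: 5.45
position: [542.5, -90.6, 81.9]
orientation: [0.997, 0.082, 0.001, 0.0]
force: [-6.0, 1.8, 16.4]
finger_gap: 0.003
```

>>> send_rows(angular=[[0,0,0],[0,0,0],[0,0,0],[0,0,0],[0,0,0]], delta_pos=[[0,-0.002,0],[0,-0.004,0],[0,-0.004,0],[0,-0.005,0],[0,-0.005,0]], claw=[0,0,0,0,0])

```text
clock: 6.08
position: [539.4, -71.6, 81.9]
orientation: [0.997, 0.082, 0.001, 0.001]
force: [-5.3, -2.1, 15.3]
finger_gap: 0.003
```

```bash
cat > look.py <<'E'
import sys
from plant import manip,cams
from h import *
s=cams.snapshot("top");im=s["image"];hsv=cv2.cvtColor(im,cv2.COLOR_RGB2HSV)
u=np.array([-.1625,.9867]);n=np.array([.9867,.1625]);p0=np.array([544.1,-99.3])
roi=np.zeros(im.shape[:2],bool);roi[175:245,220:430]=1
o=(cv2.inRange(hsv,(5,150,120),(17,255,255))>0)&roi
w=ray(s,np.argwhere(o)[:,::-1],97)[:,:2]-p0;print("caps along",np.percentile(w@u,[1,50,99]),"lat",np.median(w@n),o.sum())
st=manip.state();t=st["position"][:2]-p0;F=st["force"]
print("clock",st["clock"],"tcp along",t@u,"lat",t@n,"z",st["position"][2],"F along/lat/z",F[:2]@u,F[:2]@n,F[2])
cv2.imwrite("pics/%s.png"%sys.argv[1],cv2.resize(im[160:260,220:430,::-1],None,fx=3.8,fy=3.8,interpolation=2))
E
python3 look.py t2
python3 - <<'E'
import pickle
from h import *
s=pickle.load(open("top.pkl","rb"));im=s["image"];hsv=cv2.cvtColor(im,cv2.COLOR_RGB2HSV)
u=np.array([-.1625,.9867]);n=np.array([.9867,.1625]);p0=np.array([544.1,-99.3])
roi=np.zeros(im.shape[:2],bool);roi[175:245,220:430]=1
o=(cv2.inRange(hsv,(5,150,120),(17,255,255))>0)&roi
w=ray(s,np.argwhere(o)[:,::-1],97)[:,:2]-p0;print("start caps",np.percentile(w@u,[1,50,99]),np.median(w@n),o.sum())
E
```

```text
caps along [ 69.72454466 111.05103876 153.53771487] lat -7.697276448103588 245
clock 6.125 tcp along 28.803403881737328 lat -0.13794760649885396 z 81.89788192892189 F along/lat/z -0.10124112262093508 -4.747059392616994 15.72637653070108
start caps [ 51.71991606  92.61782177 135.00857978] -6.975483290489951 259
```

View pics/t2.png

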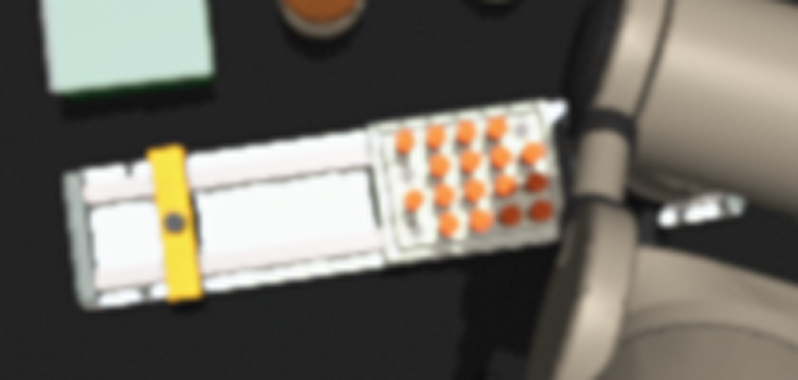

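The carriage has moved with the tips: the caps are about 18 mm further along and the paddle is still fully down. I keep pushing.

>>> send_rows(angular=[[0,0,0],[0,0,0],[0,0,0],[0,0,0],[0,0,0]], delta_pos=[[0,-0.006,0],[0,-0.007,0],[0,-0.008,0],[0,-0.008,0],[0,-0.008,0]], claw=[0,0,0,0,0])

```text
clock: 6.75
position: [533.4, -34.9, 81.9]
orientation: [0.997, 0.082, 0.001, 0.001]
force: [-5.8, -2.9, 15.7]
finger_gap: 0.002
```

>>> send_rows(angular=[[0,0,0],[0,0,0],[0,0,0],[0,0,0],[0,0,0]], delta_pos=[[0,-0.008,0],[0,-0.008,0],[0,-0.008,0],[0,-0.008,0],[0,-0.006,0]], claw=[0,0,0,0,0])

```text
clock: 7.38
position: [527.1, 2.8, 81.9]
orientation: [0.997, 0.082, 0.001, 0.001]
force: [-4.4, -2.3, 17.1]
finger_gap: 0.002
```

```bash
python3 look.py t3
```

```text
caps along [164.43326715 188.83589963 228.09086734] lat 2.5543740438105127 162
clock 7.425 tcp along 104.2819469553094 lat -0.15137316094994407 z 81.88303440466854 F along/lat/z 0.5477150227202656 -5.7285447627145025 16.922978634644508
```

View pics/t3.png

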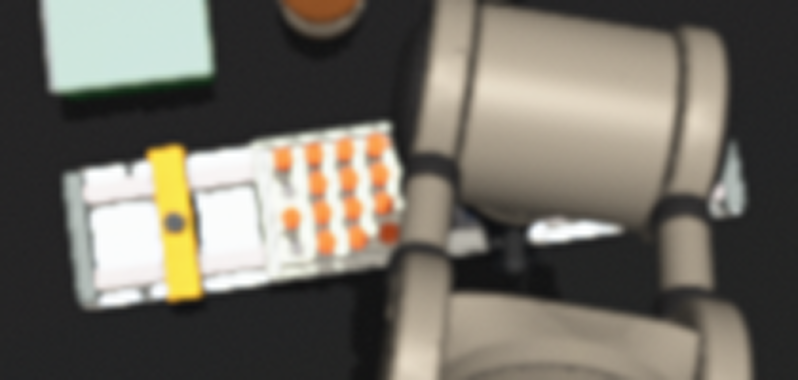

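The carriage is about 94 mm along, with roughly 36 mm left to the stop. Next I push 26 mm, then go on in small steps.

>>> send_rows(angular=[[0,0,0],[0,0,0],[0,0,0],[0,0,0],[0,0,0]], delta_pos=[[0,-0.006,0],[0,-0.007,0],[0,-0.006,0],[0,-0.004,0],[0,-0.003,0]], claw=[0,0,0,0,0])

```text
clock: 8.05
position: [522.9, 28.5, 81.9]
orientation: [0.997, 0.082, 0.001, 0.001]
force: [-5.0, -2.7, 16.5]
finger_gap: 0.004
```

>>> send_rows(angular=[[0,0,0],[0,0,0],[0,0,0]], delta_pos=[[0,-0.002,0],[0,-0.002,0],[0,-0.002,0]], claw=[0,0,0])

```text
clock: 8.43
position: [521.9, 34.3, 81.9]
orientation: [0.997, 0.082, 0.001, 0.001]
force: [-5.2, -2.8, 17.0]
finger_gap: 0.0
```

```bash
python3 look.py t4
```

```text
caps along [204.88129199 237.01684066 260.52173343] lat 2.81362242363099 118
clock 8.475 tcp along 135.68368964176742 lat -0.16946050357904735 z 81.86620588239852 F along/lat/z -1.2018756801314416 -5.810018352339978 17.60848943491285
```

View pics/t4.png

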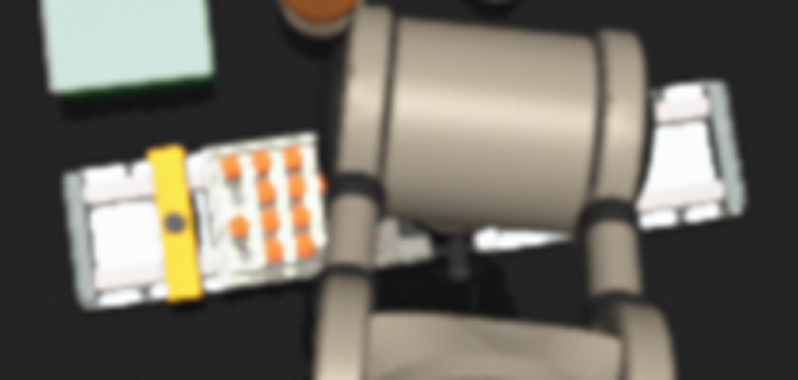

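The nose is now close to the stop. I move on in 1 mm steps and watch the force along the rail.

>>> send_rows(angular=[[0,0,0],[0,0,0],[0,0,0]], delta_pos=[[0,-0.0015,0],[0,-0.0015,0],[0,0,0]], claw=[0,0,0])

```text
clock: 8.85
position: [521.4, 37.4, 81.9]
orientation: [0.997, 0.082, 0.001, 0.001]
force: [-5.3, -1.4, 16.6]
finger_gap: 0.003
```

>>> send_rows(angular=[[0,0,0],[0,0,0],[0,0,0]], delta_pos=[[0,-0.0015,0],[0,-0.0015,0],[0,0,0]], claw=[0,0,0])

```text
clock: 9.22
position: [521.2, 39.2, 81.9]
orientation: [0.997, 0.082, 0.001, 0.001]
force: [-4.7, -7.6, 16.4]
finger_gap: -0.001
```

```bash
python3 look.py t5
```

```text
caps along [221.31082337 242.3943563  265.38214142] lat 3.6219251189667396 118
clock 9.275 tcp along 140.39046003130812 lat -0.10926236952008879 z 81.88185876174244 F along/lat/z -6.127604192620324 -6.05082756094011 16.87363706876042
```

>>> send_rows(angular=[[0,0,0],[0,0,0],[0,0,0]], delta_pos=[[0,-0.001,0],[0,-0.001,0],[0,0,0]], claw=[0,0,0])

```text
clock: 9.65
position: [521.5, 40.8, 81.9]
orientation: [0.997, 0.082, 0.002, 0.002]
force: [-3.6, -9.2, 13.8]
finger_gap: -0.003
```

```bash
python3 look.py t6
```

```text
caps along [184.04968666 241.98036264 265.34677419] lat -1.102699088110084 130
clock 9.7 tcp along 141.8662445341746 lat 0.46749482836422274 z 81.88603950321635 F along/lat/z -8.04658274406628 -5.275597089748946 14.255963219045226
```

View pics/t6.png

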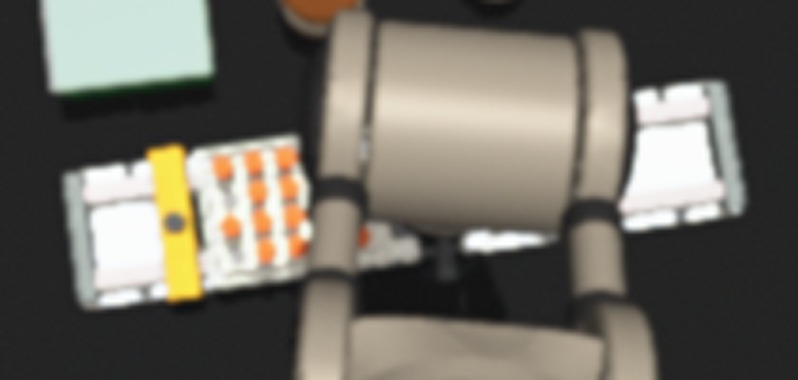

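The caps stopped at 265.4 while the tip slid about 1.5 mm on the paddle with 8 N of push. So the carriage is against the bumper, and the travel of about 130 mm matches the estimate. I release straight up.

>>> send_rows(angular=[[0,0,0],[0,0,0],[0,0,0],[0,0,0],[0,0,0]], delta_pos=[[0,0,-0.003],[0,0,-0.006],[0,0,-0.008],[0,0,-0.02],[0,0,-0.04]], claw=[0,0,0,0,0])

```text
clock: 10.32
position: [518.7, 43.1, 156.5]
orientation: [0.997, 0.082, -0.002, -0.001]
force: [0.5, -0.5, 0.1]
finger_gap: 0.002
```

>>> send_rows(angular=[[0,0,0],[0,0,0],[0,0,0],[0,0,0],[0,0,0]], delta_pos=[[0,0,-0.05],[0,0.04,-0.04],[0,0.055,0],[0,0.055,0],[0,0.055,0]], claw=[0,0,0,0,0])

```text
clock: 10.95
position: [553.5, -160.6, 247.3]
orientation: [0.997, 0.082, -0.0, -0.0]
force: [0.9, 0.5, -0.9]
finger_gap: 0.002
```

>>> send_rows(angular=[[0,0,0],[0,0,0],[0,0,0],[0,0,0]], delta_pos=[[0,0.055,0],[0,0.04,0],[0,0,0],[0,0,0]], claw=[0,0,0,0])

```text
clock: 11.45
position: [568.8, -252.4, 246.8]
orientation: [0.997, 0.082, -0.0, -0.001]
force: [0.2, -0.5, 0.1]
finger_gap: -0.001
```

```bash
python3 look.py t7
python3 - <<'E'
from plant import cams
from h import *
s=cams.snapshot("top");im=s["image"];hsv=cv2.cvtColor(im,cv2.COLOR_RGB2HSV)
u=np.array([-.1625,.9867]);n=np.array([.9867,.1625]);p0=np.array([544.1,-99.3])
roi=np.zeros(im.shape[:2],bool);roi[170:250,220:430]=1
m=blob((cv2.inRange(hsv,(105,120,60),(125,255,255))>0)&roi)
P=pts(s,m);print(m.sum(),"paddle z",np.median(P[:,2]),"along",(ray(s,np.argwhere(m)[:,::-1],78)[:,:2]-p0).mean(0)@u)
cv2.imwrite("pics/top7.png",im[:,:,::-1])
s=cams.snapshot("side");cv2.imwrite("pics/side7.png",cv2.resize(s["image"][110:290,220:430,::-1],None,fx=3.3,fy=3.3,interpolation=2))
E
```

```text
caps along [183.95030737 223.83149222 265.13704773] lat -5.977682968770177 206
clock 11.5 tcp along -154.6700877058382 lat -0.2732824141173475 z 247.14126028616585 F along/lat/z 0.8370456632864127 0.26130107252055235 -0.028341496743290173
404 paddle z 78.54673046488382 along 131.16955031979694
```

View pics/t7.png

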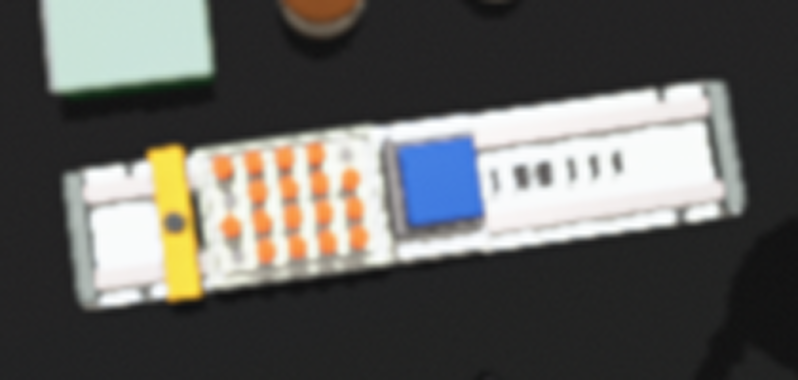

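View pics/side7.png

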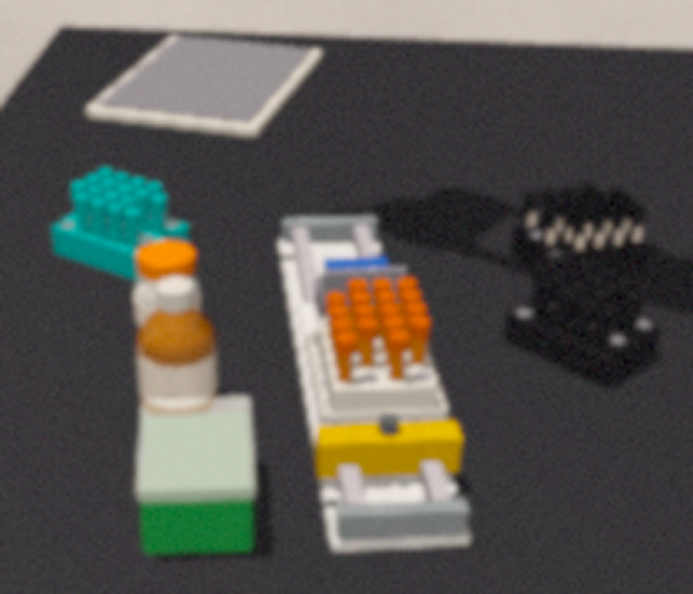

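The paddle is back up at 78.5 mm and the carriage sits against the stop, about 131 mm along. The rack is seated with its tubes, and the bottle, jar and tip box have not moved. I hand in the job.

```bash
python3 -c "
from plant import manip
print(manip.finish_job())"
```

```text
the job is handed in; nothing more can be done
None
```

The carriage is against the yellow end stop and its paddle is up. The job was handed in at about 11.6 s of the 38 s allowed.

I pressed the blue paddle with the closed fingertips down to its firm stop, at about 16 N. I held it there while pushing the carriage about 130 mm along the rail. The fingertips were then lifted straight up and the arm moved clear.

**At the stop:** The carriage stopped moving while I kept pushing with about 8 N along the rail, and the fingertips began to slide on the paddle. The distance matches the 130 mm or so I estimated from the first picture.

**After release:**
- The paddle measured 78.5 mm high, so it has sprung back up.
- The carriage did not shift back; the tube caps moved only about 0.2 mm.
- The rack is seated with its tubes. By eye in the side picture, the bottle, jar and tip box are where they stood.
- The force reading was near zero.

No check failed or disagreed. That the pin latched I infer from the raised paddle and unmoved carriage; I did not push the carriage back to test it.

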